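# Hang a rotor collar on a mixer shaft, find the flats and hold it there

### The arm

A 6-joint arm with a two-finger parallel gripper is mounted at the origin on a cart in front of the work surface, level with it; the furniture and walls round the work are solid. World frame = base frame: x ahead of the robot, y to its left, z up, the work surface at z = 0. Lengths are in mm, angles in rad, forces in N, time in s.
With the tool pointing down it reaches from about 400 to 925 mm from the base axis. Payload 12.5 kg.
Tool frame: the origin (TCP) lies midway between the tips of the shut fingers; the grasp point (between the pads) lies arm.hold_point_z behind it (arm.hold_point_z is the distance from the TCP to the grasp point, in mm); z points along the fingers, y is the line along which they close (so a half turn about z gives the same grasp; the last joint's range is limited). The gripper opens to 95 mm and grips with 3 to 60 N. Pads are 20 mm wide; open, the fingers measure 119 mm over their backs; the gripper's body (75 mm by 180 mm) begins 59 mm behind the grasp point.
Start: joints at [-1.362, 0.491, 1.559, -0, 1.092, -0.106], TCP at [193.54, -594.297, 214.661] pointing down, gripper open.
Joint ranges: [-3.1, 3.1], [-0.84, 2.19], [0.05, 2.79], [-1.13, 4.28], [0.06, 2.93], [-2.69, 2.69]. Speed limits (rad/s): [2.22, 2.22, 2.79, 3.14, 3.14, 3.14].

### API

Orientations are given as a 3x3 rotation matrix whose columns are the frame's x, y, z axes.
In Python, from plant import arm gives the robot as it stands. The module is installed in compiled form; this text tells all that it offers.
- The arm moves only by the tool step_arm, never from a script. Its argument "plan" is a list of rows, each an object with "xyz": the shift along the tool's x, y, z normalised to -1 to 1, where 1 is 100 mm, a list of three; "twist": the turn, a rotation vector about the tool's x, y, z normalised to -1 to 1, where 1 is 2 pi rad, a list of three; "jaw": the opening, from -1 (shut) to 1 (fully open), so that 0 is half open. In form: [{"xyz": [x, y, z], "twist": [wx, wy, wz], "jaw": jaw}, ...]. A call has 1 to 20 rows; each row shifts and turns the commanded pose from where the row before left it, along the tool's axes as they then stand; what a row does not reach is not made up. A row lasts 1/10 s, in which the tool goes at most 50 mm and 8.59 degrees, less where a joint would pass 70% of its speed; a pose out of reach is approached as far as the arm can. A call with a number of a shift or a turn outside -1 to 1 is refused whole. A call with a gripper value outside its range is refused whole. The fingers move at their own pace and stop on an object; "grip_force" is the grip in N (left out, the last holds). Time passes only in rows, so rows that do not move let the fingers close. It gives the time, the measured TCP pose, the force and the opening at its end, in the units of the state.
- arm.observe(): the state, without advancing time (a new reading comes with each control period).
- arm.camera(name): name is "side" or "top" or "wrist"; returns a dict with "img" (480x640x3 uint8, red, green, blue), "camera_matrix" (3x3 intrinsics, pixels), "rvec" (rotation vector, rad) and "tvec" (3), from world to camera coordinates, as OpenCV has them. Camera axes: x right, y down, z forward; pixel columns grow to the right and rows downward; lengths in mm; the calibration is good to about 2 mm. A picture is of the moment at which its call begins. There is no depth.
- arm.close_job(): hands the job in, once; it reports no verdict.
Trained networks look in the newest picture that a camera, given by its name, has taken for a name from the list of things; names that differ only in an ending like _2 or _b are one class to them, and where a whole thing is asked for, a point or a joint stands for the part that bears it (a point fixed in the world has none). Each returns a list of dicts, best first, with "conf" (0 to 1); they miss things now and then, are a little off and sometimes report something else, mostly with a low value. They report only what shows in the picture. A call takes as long as a camera call.
- arm.boxes_of(name, camera): "point" ([x, y, z] in mm, in world coordinates, good to about 4 mm: the middle of the surface that is visible of it).
- arm.outline_of(name, camera): "region" (480x640 bool, what is visible of it).
The state is a dict: "t": time; "joint_positions": joint angles; "qvel": joint speeds; "tau": joint torques, N m; "tcp_pos": TCP position; "ee_rot": TCP orientation; "ft_force": force on the tool from outside, world axes, zero at the start; "torque": the same for the moment, N m; "width": finger opening in mm.
Only numpy, scipy, OpenCV 4.12 (cv2) and the standard library are available. Lean on these libraries where they do the work, as an engineer would, in place of code of your own. Each camera call takes 0.05 s, during which the arm holds its last target. There are 200 camera calls.

### The job

Fit the blue rotor collar to the tube mixer: hang it by its bore on the upright shaft with one end of its bar between the two fork prongs, and let go. Then take the shaft by its top and turn it anticlockwise seen from above until you feel the collar drop onto the flats; then let go of the shaft, grip the collar by its hub and finish holding it there, fully down on the flats. The program ends while still gripping the collar; leave the timer, the vial, the dropper bottle and the red-capped bottle where they stand.

Things in the scene. Friction and masses are not known exactly. Their poses are not given: they have to be found in the camera images.
- drive: drive unit of a tube mixer, fixed to the bench: white housing 132 x 92 mm (x, y), top 46 mm high; origin on the bench under the axis of its upright steel shaft; z up, -x towards its fork. The fork keeps the collar from turning with the shaft
- shaft_top (a point): centre of the shaft's top end, 125 mm above the bench. From the shoulder up to here the shaft is a round spigot 12 mm thick, 50 mm long, its last 4 mm tapered to 6.4 mm. The shaft turns on its axis against light friction (0.03 N m) and stays where it is left
- shoulder (a point): centre of the shaft's shoulder, 75 mm above the bench; the 20 mm below it are 20 mm thick with two opposite flats 13 mm apart. They fit the collar's screws when they face the drive's +y and -y; at the start the shaft stands 35 to 72 degrees clockwise of that (seen from above), so turn it anticlockwise
- fork (a point): midway between the tops of the two fork prongs, 95 mm above the bench and 44 mm from the shaft axis towards the drive's -x. Prongs are upright, 8 mm thick, with round tops, 13.5 mm to the drive's +y and -y of here (free gap 19 mm)
- collar: rotor collar, loose, 0.2 to 0.33 kg: blue hub 42 mm across, 26 mm high, with two flat grip faces at +y and -y, 46 mm apart, 24 mm wide; origin at the centre of the hub's underside, z up. An aluminium bar along x, 14 mm wide, 4 to 12 mm above the underside, bears a grey tube ring (23 mm wide, 4 to 18 mm high) 70 mm off at each end; length 163 mm, ends alike
- bore (a point): centre of the collar's bore at the hub's top, 26 mm above its origin. The bore is 14 mm wide in the upper 16 mm, 22 mm below; there two set-screw ends at +y and -y leave 15 mm. Hung with the bar in the fork, the screws rest on the shoulder and this point is 99 mm above the bench; with the flats within 15 to 20 degrees of the screws the collar falls 8 mm, fully down at 91 mm, and stops the shaft
- timer: white bench timer lying flat, 58 x 68 x 18 mm, bystander; origin at its underside
- vial_10: small white dropper vial, 23 mm wide and 57 mm high, bystander; origin at its underside
- dropper_bottle: brown bottle with black dropper, 33 mm wide and 102 mm high, bystander; origin at its underside
- bottle_alc: white bottle with a red cap, 48 mm wide and 110 mm high, bystander; origin at its underside

How it is judged (in metres and radians):
On the way, in this order (a step that is already met when the one before it is completed fails the run):
1. the collar hangs on the shaft with its bar in the fork, still up on the shoulder, and is let go (z of collar in the frame of drive between 0.0695 and 0.078 m and horizontal distance between collar and drive below 0.005 m and angle between the x axis of collar and the x axis of drive, either way round below 0.1 rad and contact force between the fingers and collar below 0.2 N), for 0.1 s.
2. with the fingers on the shaft the collar has dropped onto the flats (z of collar in the frame of drive below 0.068 m and horizontal distance between collar and drive below 0.005 m and contact force between the fingers and drive above 0.5 N), for 0.05 s.
At the end, for the whole second after the job is handed in: the collar is fully down on the flats (origin within 3 mm of 65 mm above the bench, within 4 mm of the shaft axis, upright within 0.08 rad, bar in line with the fork within 0.1 rad) and the fingers grip it with more than 3 N, and no longer touch the shaft or the drive unit (z of collar in the frame of drive between 0.062 and 0.068 m and horizontal distance between collar and drive below 0.004 m and angle between the x axis of collar and the x axis of drive, either way round below 0.1 rad and angle between collar's own z axis and vertical below 0.08 rad and contact force between the fingers and collar above 3 N and contact force between the fingers and drive below 0.5 N); the arm keeps its last pose, push and grip.
It fails at once if a bystander is moved by more than 25 mm (distance of any of timer, vial_10, dropper_bottle, bottle_alc from where it was at the start of the episode above 0.025 m).
It also fails if it takes over 48 s, if anything falls off the work surface, if the arm or the gripper's body presses on something with over 40 N, if the wrist force passes 120 N, or if a joint passes its speed limit or range.

## Working session

There is one attempt and no reset: what is moved stays moved. The work goes in short steps, Python scripts to look and compute and a tool call to move; the robot and the scene stay as the last step left them, time stands still between calls to the robot, and variables do not carry over. Pictures are saved under pics/ and viewed, on a budget of 10 in all, crops included, one or two more only if the job needs it, and the job is handed in when it is done.

Besides the shell and the picture viewer there is one more tool, called after "Call:" as a command line: name --argument value ..., lists and objects as JSON in quotes. step_arm: Moves the arm, as the interface text tells. Scaled input: -1 to 1 covers 100 mm each way for a shift and 2 pi rad each way for a turn. Its arguments: {"type":"object","properties":{"plan":{"type":"array"},"grip_force":{"type":"number"}},"required":["plan"]}

```bash
mkdir -p pics
cat > h.py <<'E'
from plant import arm
import numpy as np, cv2
def cam(n,f=None):
    c=arm.camera(n)
    if f: cv2.imwrite('pics/'+f,c['img'][:,:,::-1])
    return c
def proj(c,p):
    q,_=cv2.projectPoints(np.array(p,float).reshape(-1,3),np.array(c['rvec'],float),np.array(c['tvec'],float),np.array(c['camera_matrix'],float),None)
    return q.reshape(-1,2)
def ray(c,uv,z):
    R=cv2.Rodrigues(np.array(c['rvec'],float))[0];t=np.array(c['tvec'],float).ravel()
    d=R.T@np.linalg.solve(np.array(c['camera_matrix'],float),[uv[0],uv[1],1]);o=-R.T@t
    return o+d*(z-o[2])/d[2]
E
python3 - <<'E'
from h import *
np.set_printoptions(precision=1,suppress=True)
print(arm.hold_point_z, arm.observe())
for n in ('top','side'):
    c=cam(n,n+'0.png'); R=cv2.Rodrigues(np.array(c['rvec'],float))[0]
    print(n,-R.T@np.array(c['tvec']).ravel(),R.tolist(),c['camera_matrix'][0])
    for k in ('drive','shaft_top','shoulder','fork','collar','bore','timer','vial_10','dropper_bottle','bottle_alc'):
        print(n,k,[(np.round(d['point'],0),round(d['conf'],2)) for d in arm.boxes_of(k,n)[:3]])
E
```

```text
18.8 {'t': 0.0, 'joint_positions': array([-1.4,  0.5,  1.6, -0. ,  1.1, -0.1]), 'qvel': array([-0.,  0., -0., -0., -0.,  0.]), 'tau': array([  0. , -61.3, -25.8,   0.1,   0. ,  -0. ]), 'tcp_pos': array([ 193.5, -594. ,  214.1]), 'ee_rot': array([[ 1. ,  0.3, -0. ],
       [ 0.3, -1. ,  0. ],
       [ 0. , -0. , -1. ]]), 'ft_force': array([-0.2,  0. , -0.2]), 'torque': array([-0., -0., -0.]), 'width': 95.04425320488586}
top [ 422.5 -272.1 1167.1] [[-0.014442766555654796, -0.9997702426552327, -0.015838825566177252], [-0.9981758934233723, 0.01534478027067121, -0.05839026894009801], [0.058619896645004575, 0.014966616836872195, -0.9981681762597859]] [568.9   0.  319.6]
top drive [(array([ 558., -241.,   46.]), 0.84)]
top shaft_top [(array([ 568., -240.,   46.]), 0.66)]
top shoulder [(array([ 559., -243.,   46.]), 0.65), (array([ 375., -208.,   46.]), 0.52)]
top fork [(array([ 561., -245.,   47.]), 0.75)]
top collar [(array([ 485., -439.,   18.]), 0.85), (array([ 657., -430.,   82.]), 0.54)]
top bore [(array([ 480., -439.,   18.]), 0.71)]
top timer [(array([ 321., -301.,   11.]), 0.78)]
to
[... 374 characters left out ...]
550505]] [598.3   0.  314.2]
side drive [(array([ 567., -226.,   42.]), 0.74)]
side shaft_top [(array([ 569., -228.,   46.]), 0.64)]
side shoulder [(array([ 564., -227.,   44.]), 0.6), (array([ 486., -436.,   16.]), 0.38), (array([ 376., -202.,   36.]), 0.24)]
side fork [(array([ 564., -232.,   47.]), 0.84)]
side collar [(array([ 485., -435.,   17.]), 0.76)]
side bore [(array([ 486., -435.,   11.]), 0.75)]
side timer [(array([ 325., -292.,   15.]), 0.78)]
side vial_10 [(array([ 378., -197.,   35.]), 0.54), (array([ 665., -418.,   73.]), 0.53)]
side dropper_bottle [(array([ 674., -118.,   56.]), 0.56), (array([ 564., -228.,   45.]), 0.5)]
side bottle_alc [(array([ 663., -416.,   72.]), 0.63)]
```

View pics/top0.png

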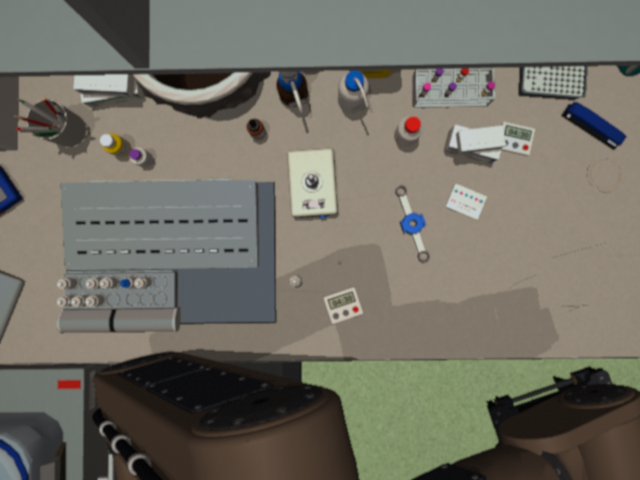

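View pics/side0.png

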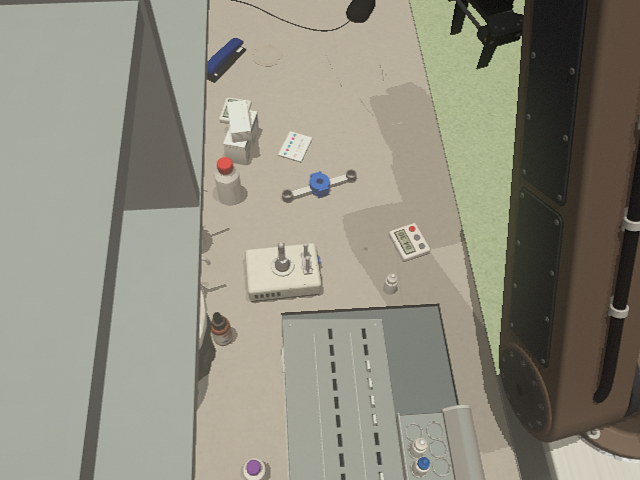

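The top view shows the collar hub at (413,224) with its rings at (401,191) and (423,256), and the drive at (313,183). The side view shows the shaft top near (281,243), the fork near (306,250) and the hub at (319,184). Next I'll enlarge these areas and compute poses.

Run:
```python
from h import *
np.set_printoptions(precision=1,suppress=True)
C={n:cam(n) for n in ('top','side')}
def crop(n,x,y,w,h,s): return cv2.resize(C[n]['img'][y:y+h,x:x+w,::-1],None,fx=s,fy=s,interpolation=cv2.INTER_CUBIC)
a=crop('top',280,140,66,90,6); b=crop('side',240,230,90,75,4.4*0+4)
o=np.zeros((540,396+360,3),np.uint8);o[:540,:396]=a;o[:300,396:]=b
cv2.imwrite('pics/crop1.png',o)
for n in C:
  im=C[n]['img']
  for k in ('collar','drive'):
    for d in arm.outline_of(k,n)[:1]:
      m=d['region'];v,u=np.nonzero(m)
      if k=='collar':
        P=np.array([ray(C[n],(x,y),12) for x,y in zip(u,v)])[:,:2]
        c=P.mean(0);w,V=np.linalg.eigh(np.cov((P-c).T));ax=V[:,1]*np.sign(V[0,1]);s=(P-c)@ax
        print(n,k,c,'yaw',np.degrees(np.arctan2(ax[1],ax[0])),s.min(),s.max(), c+ax*(s.min()+s.max())/2)
      else: print(n,k,cv2.minAreaRect(np.array([ray(C[n],(x,y),46)[:2] for x,y in zip(u,v)],np.float32)))
  hsv=cv2.cvtColor(im,cv2.COLOR_RGB2HSV);m=cv2.inRange(hsv,(100,120,60),(125,255,255))
  nn,l,st,ce=cv2.connectedComponentsWithStats(m)
  for i in range(1,nn):
    if st[i,4]>100: 
      p=ray(C[n],ce[i],20)
      if abs(p[0]-485)<40 and abs(p[1]+437)<40: print(n,'hub',ce[i],st[i],p)
```

```text
top collar [ 485.5 -441.7] yaw 17.19459974396949 -82.11411287991474 78.02960618254376 [ 483.6 -442.3]
top drive ((563.4070434570312, -240.7938995361328), (136.01145935058594, 91.36520385742188), 3.0276131629943848)
top hub [412.5 223. ] [401 213  24  21 330] [ 483.3 -442.1   20. ]
side collar [ 483.7 -440.5] yaw 18.61231351242794 -84.27956744537248 80.94027321586799 [ 482.2 -441. ]
side drive ((564.052490234375, -234.087158203125), (135.07127380371094, 114.39900207519531), 3.2674245834350586)
side hub [319.2 181.1] [310 172  19  19 229] [ 483.1 -445.6   20. ]
```

View pics/crop1.png

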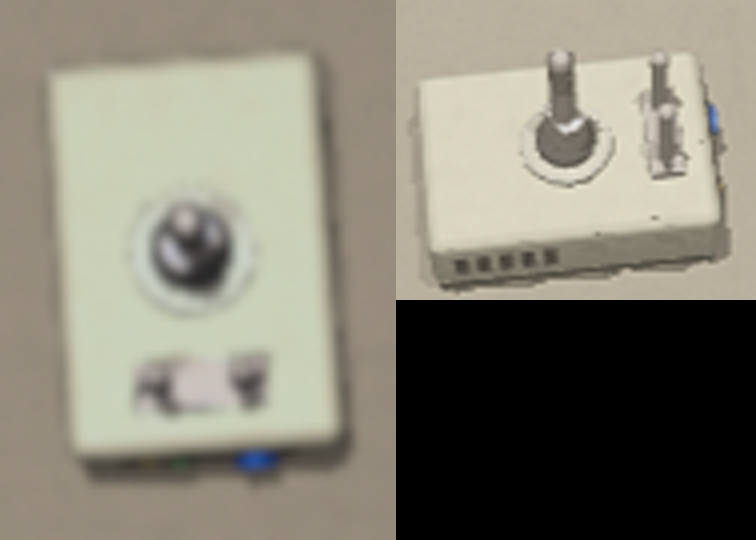

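Run:
```python
from h import *
np.set_printoptions(precision=2,suppress=True)
C={n:cam(n) for n in ('top','side')}
print(ray(C['top'],(310.8,175.5),125),ray(C['side'],(281.5,244.2),125))
s=arm.observe();R=s['ee_rot'];print(s['tcp_pos'],np.degrees(np.arctan2(R[1,0],R[0,0])))
T=np.array([483,-442,150]);print(R.T@(T-s['tcp_pos']))
c=cam('wrist');Rc=cv2.Rodrigues(np.array(c['rvec'],float))[0]
print(R.T@(-Rc.T@np.array(c['tvec']).ravel()-s['tcp_pos']),R.T@Rc.T)
```

```text
[ 568.4 -241.5  125. ] [ 565.19 -239.77  125.  ]
[ 193.52 -594.27  214.66] 18.03738946768894
[322.4  -55.16  64.65]
[  70.05    0.03 -169.5 ] [[ 0.   -0.97 -0.25]
 [ 1.    0.   -0.  ]
 [ 0.   -0.25  0.97]]
```

Call:
step_arm --plan '[{"xyz":[0.2,-0.035,0.02],"twist":[0,0,0],"jaw":1},{"xyz":[0.32,-0.055,0.03],"twist":[0,0,0],"jaw":1},{"xyz":[0.32,-0.055,0.03],"twist":[0,0,0],"jaw":1},{"xyz":[0.32,-0.055,0.03],"twist":[0,0,0],"jaw":1},{"xyz":[0.32,-0.055,0.03],"twist":[0,0,0],"jaw":1},{"xyz":[0.32,-0.055,0.03],"twist":[0,0,0],"jaw":1},{"xyz":[0.32,-0.055,0.03],"twist":[0,0,0],"jaw":1},{"xyz":[0.32,-0.055,0.03],"twist":[0,0,0],"jaw":1},{"xyz":[0.32,-0.055,0.03],"twist":[0,0,0],"jaw":1},{"xyz":[0.32,-0.055,0.03],"twist":[0,0,0],"jaw":1},{"xyz":[0.144,-0.021,0.036],"twist":[0,0,0],"jaw":1},{"xyz":[0,0,0],"twist":[0,0,0],"jaw":1}]'

```text
t: 2.75
tcp_pos: [484.0, -441.1, 181.3]
ee_rot: [[0.95, 0.312, -0.001], [0.312, -0.95, 0.001], [-0.0, -0.001, -1.0]]
ft_force: [-0.9, 0.1, -0.3]
width: 95.2
```

```bash
cat > look.py <<'E'
from h import *
import sys
np.set_printoptions(precision=2,suppress=True)
s=arm.observe();R=s['ee_rot'];print(s['t'],s['tcp_pos'],'yaw',np.degrees(np.arctan2(R[1,0],R[0,0])),'F',s['ft_force'],'M',s['torque'],'w',s['width'],'q',s['joint_positions'])
E
python3 - <<'E'
import look
from h import *
c=cam('wrist','w1.png')
for k in ('collar','bore'): print(k,[(d['point'],d['conf']) for d in arm.boxes_of(k,'wrist')[:2]])
s=arm.observe();R=s['ee_rot']
m=arm.outline_of('collar','wrist')[0]['region'];v,u=np.nonzero(m)
P=np.array([ray(c,(x,y),12) for x,y in zip(u,v)])[:,:2]
cc=P.mean(0);w,V=np.linalg.eigh(np.cov((P-cc).T));ax=V[:,1]*np.sign(V[0,1]);t=(P-cc)@ax
print(cc,np.degrees(np.arctan2(ax[1],ax[0])),t.min(),t.max(),u.min(),u.max(),v.min(),v.max())
E
```

```text
2.75 [ 484.04 -441.09  181.34] yaw 18.16322672960899 F [-0.86  0.14 -0.27] M [-0.03  0.02  0.02] w 95.18745627597892 q [-0.84  0.57  1.52  0.    1.06  0.41]
collar [([489.2, -443.7, 20.2], 0.75)]
bore [([485.5, -440.1, 16.4], 0.71)]
[ 485.73 -442.81] 17.750866813031166 -83.18900663145689 80.2037079937208 302 347 143 298
```

View pics/w1.png

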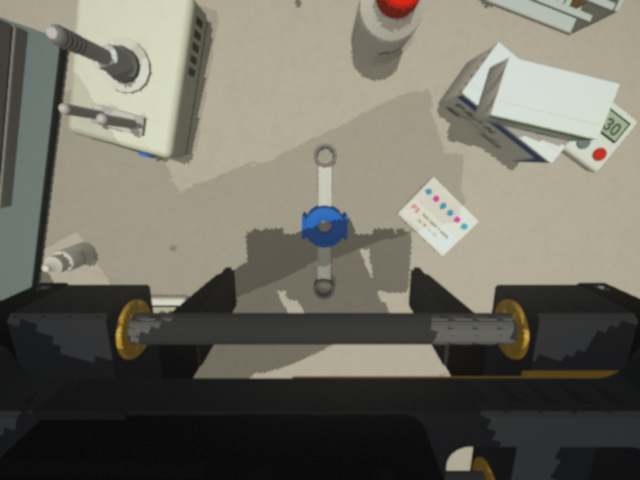

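The wrist view shows the bar vertical in the image (rings at (325,155) and (323,287)), so the yaw matches, and the bore at (325,226).

Run:
```python
from h import *
np.set_printoptions(precision=2,suppress=True)
c=cam('wrist');s=arm.observe();R=s['ee_rot'];print(s['tcp_pos'])
im=c['img'];m=cv2.inRange(cv2.cvtColor(im,cv2.COLOR_RGB2HSV),(95,100,50),(130,255,255));m[:180]=0;m[270:]=0;m[:,:280]=0;m[:,370:]=0
v,u=np.nonzero(m);print(u.min(),u.max(),v.min(),v.max())
for p,z in (((324.8,226.5),26),((325,155),18),((323.5,287),18)):
    P=ray(c,p,z);print(P,R.T@(P-s['tcp_pos']))
for uu in (u.min(),u.max()+1): print((R.T@(ray(c,(uu,226),18)-s['tcp_pos'])))
```

```text
[ 482.   -442.93  182.31]
301 345 204 243
[ 483.61 -445.11   26.  ] [  0.87   2.52 156.31]
[ 549.33 -423.87   18.  ] [ 69.94   2.58 164.3 ]
[ 418.65 -464.97   18.  ] [-67.04   1.39 164.31]
[ -0.33 -21.73 164.3 ]
[ -0.28  24.24 164.31]
```

Call:
step_arm --plan '[{"xyz":[0.002,0.027,0.15],"twist":[0,0,0],"jaw":1},{"xyz":[0,0,0.3],"twist":[0,0,0],"jaw":1},{"xyz":[0,0,0.35],"twist":[0,0,0],"jaw":1},{"xyz":[0,0,0.35],"twist":[0,0,0],"jaw":1},{"xyz":[0,0,0.3],"twist":[0,0,0],"jaw":0.5},{"xyz":[0,0,0.2],"twist":[0,0,0],"jaw":0.3},{"xyz":[0,0,0.12],"twist":[0,0,0],"jaw":0.2},{"xyz":[0,0,0],"twist":[0,0,0],"jaw":0.2}]'

```text
t: 3.8
tcp_pos: [483.1, -444.3, 3.1]
ee_rot: [[0.951, 0.309, -0.002], [0.309, -0.951, 0.002], [-0.001, -0.002, -1.0]]
ft_force: [0.5, 0.3, 0.2]
width: 68.4
```

Call:
step_arm --plan '[{"xyz":[0,0,0],"twist":[0,0,0],"jaw":-0.3},{"xyz":[0,0,0],"twist":[0,0,0],"jaw":-0.3},{"xyz":[0,0,0],"twist":[0,0,0],"jaw":-0.3},{"xyz":[0,0,0],"twist":[0,0,0],"jaw":-0.3},{"xyz":[0,0,0],"twist":[0,0,0],"jaw":-0.3}]' --grip_force 30

```text
t: 4.3
tcp_pos: [484.3, -444.9, 6.2]
ee_rot: [[0.951, 0.31, 0.001], [0.31, -0.951, -0.001], [0.001, 0.001, -1.0]]
ft_force: [-1.6, 1.5, 7.8]
width: 45.9
```

```bash
python3 look.py
```

```text
4.3 [ 484.34 -444.9     6.18] yaw 18.04005671270631 F [-1.57  1.51  7.79] M [0.23 0.25 0.01] w 45.87108097694597 q [-0.84  0.78  1.63 -0.    0.73  0.41]
```

Call:
step_arm --plan '[{"xyz":[0,0,-0.15],"twist":[0,0,0],"jaw":-0.3},{"xyz":[0,0,-0.3],"twist":[0,0,0],"jaw":-0.3},{"xyz":[0,0,-0.4],"twist":[0,0,0],"jaw":-0.3},{"xyz":[0,0,-0.4],"twist":[0,0,0],"jaw":-0.3},{"xyz":[0,0,-0.25],"twist":[0,0,0],"jaw":-0.3},{"xyz":[0.12,-0.14,0],"twist":[0,0,0],"jaw":-0.3},{"xyz":[0.2,-0.24,0],"twist":[0,0,0],"jaw":-0.3},{"xyz":[0.2,-0.24,0],"twist":[0,0,0],"jaw":-0.3},{"xyz":[0.2,-0.24,0],"twist":[0,0,0],"jaw":-0.3},{"xyz":[0.2,-0.24,0],"twist":[0,0,0],"jaw":-0.3},{"xyz":[0.2,-0.24,0],"twist":[0,0,0],"jaw":-0.3},{"xyz":[0.2,-0.24,0],"twist":[0,0,0],"jaw":-0.3},{"xyz":[0.1,-0.103,0],"twist":[0,0,0],"jaw":-0.3},{"xyz":[0,0,0],"twist":[0,0,0.014],"jaw":-0.3},{"xyz":[0,0,0],"twist":[0,0,0.014],"jaw":-0.3},{"xyz":[0,0,0],"twist":[0,0,0.0135],"jaw":-0.3},{"xyz":[0,0,0],"twist":[0,0,0],"jaw":-0.3},{"xyz":[0,0,0],"twist":[0,0,0],"jaw":-0.3}]'

```text
t: 6.1
tcp_pos: [566.7, -240.4, 154.7]
ee_rot: [[0.998, 0.056, -0.001], [0.056, -0.998, 0.0], [-0.001, -0.0, -1.0]]
ft_force: [-0.0, -0.6, -2.5]
width: 45.7
```

Run:
```python
import look
from h import *
a=cam('side');b=cam('wrist');t=cam('top')
cr=lambda c,x,y,w,h,s: cv2.resize(c['img'][y:y+h,x:x+w,::-1],(w*s,h*s),interpolation=cv2.INTER_CUBIC)
o=np.zeros((600,800,3),np.uint8)
o[:480,:400]=cr(a,230,170,100,120,4); o[:360,400:]=cr(b,220,120,200,180,2)
cv2.imwrite('pics/c2.png',o)
```

```text
6.1 [ 566.72 -240.44  154.69] yaw 3.2374678327983872 F [-0.03 -0.61 -2.5 ] M [-0.03  0.01  0.03] w 45.7006504832894 q [-0.51  0.54  1.65 -0.    0.95  1.01]
```

View pics/c2.png

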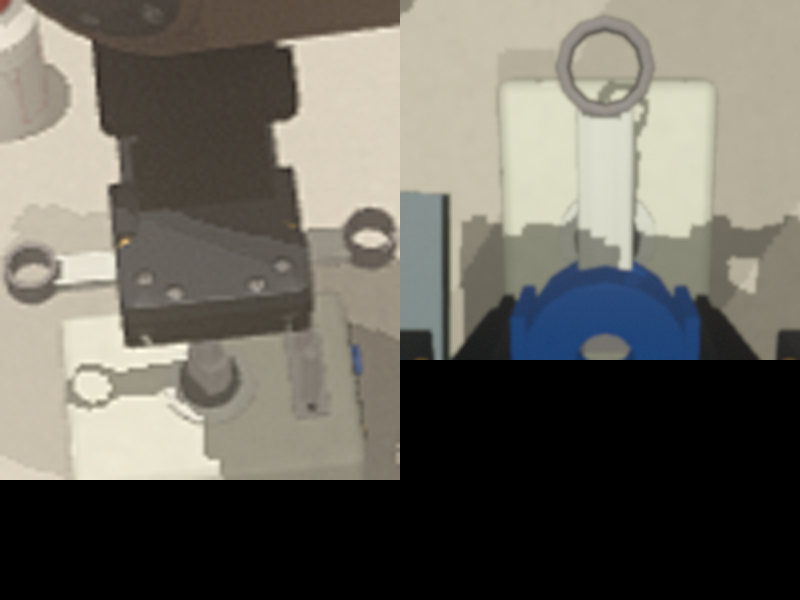

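The side view shows the collar hanging over the shaft. In the wrist view the bar (crop column 605) lines up with the housing (edges 498 and 715). I'll compute the lateral offset from this.

Run:
```python
from h import *
np.set_printoptions(precision=2,suppress=True)
c=cam('wrist');s=arm.observe();R=s['ee_rot'];T=s['tcp_pos'];print(T)
f=lambda cu,cv,z:R.T@(ray(c,(220+(cu-400)/2,120+cv/2),z)-T)
for n,a in dict(bore=(605,345,176),ring=(605,67,168),L=(498,100,46),Rr=(715,100,46),L2=(504,200,46),R2=(713,200,46),ringL=(563,240,46),ringR=(655,240,46)).items(): print(n,f(*a))
st=arm.boxes_of('shaft_top','wrist');print(c['camera_matrix'])
cv2.imwrite('pics/w2.png',c['img'][:,:,::-1])
# side: expected location of shoulder / fork for hypothesised drive pose
a=cam('side');t=cam('top')
y=np.radians(3.2)
D=np.array([566.8,-240.6,0])
for n,p in dict(base=(0,0,46),fork=(-44,0,95),pl=(-44,13.5,95),pr=(-44,-13.5,95),c1=(66,46,46),sh=(0,0,75)).items():
    P=D+[p[0]*np.cos(y)-p[1]*np.sin(y),p[0]*np.sin(y)+p[1]*np.cos(y),p[2]]
    print(n,proj(a,P),proj(t,P))
```

```text
[ 566.9  -240.63  154.95]
bore [  6.23   0.09 -21.05]
ring [ 70.61   0.01 -13.06]
L [ 57.98 -43.64 108.94]
Rr [ 58.08  45.03 108.94]
L2 [ 16.45 -42.7  108.94]
R2 [ 16.55  45.95 108.95]
ringL [ -1.03 -17.93 108.95]
ringR [ -0.98  21.7  108.95]
[[333.52   0.   322.12]
 [  0.   333.52 240.93]
 [  0.     0.     1.  ]]
base [[282.02 266.02]] [[311.6  181.83]]
fork [[306.23 249.98]] [[312.44 201.59]]
pl [[307.17 256.68]] [[305.33 202.1 ]]
pr [[305.31 243.37]] [[319.56 201.08]]
c1 [[247.32 292.79]] [[286.26 150.61]]
sh [[281.5 258.2]] [[311.15 179.92]]
```

Call:
step_arm --plan '[{"xyz":[-0.006,0.01,0.1],"twist":[0,0,0],"jaw":-0.3},{"xyz":[0,0,0.15],"twist":[0,0,0],"jaw":-0.3},{"xyz":[0,0,0.06],"twist":[0,0,0],"jaw":-0.3},{"xyz":[0,0,0.03],"twist":[0,0,0],"jaw":-0.3},{"xyz":[0,0,0.02],"twist":[0,0,0],"jaw":-0.3},{"xyz":[0,0,0.02],"twist":[0,0,0],"jaw":-0.3},{"xyz":[0,0,0],"twist":[0,0,0],"jaw":-0.3}]'

```text
t: 7.15
tcp_pos: [566.5, -241.7, 117.1]
ee_rot: [[0.999, 0.054, 0.0], [0.054, -0.999, -0.0], [0.0, 0.0, -1.0]]
ft_force: [0.1, -0.4, -2.2]
width: 45.9
```

Run:
```python
import look
from h import *
a=cam('side');b=cam('wrist')
cr=lambda c,x,y,w,h,s: cv2.resize(c['img'][y:y+h,x:x+w,::-1],(w*s,h*s),interpolation=cv2.INTER_CUBIC)
o=np.zeros((480,800,3),np.uint8)
o[:480,:400]=cr(a,230,190,100,120,4); o[:400,400:]=cr(b,270,210,100,100,4)
cv2.imwrite('pics/c3.png',o)
```

```text
7.15 [ 566.48 -241.65  117.12] yaw 3.098783370260142 F [ 0.15 -0.41 -2.21] M [ 0.05 -0.02 -0.05] w 45.91655750196077 q [-0.51  0.59  1.68 -0.    0.87  1.01]
```

View pics/c3.png

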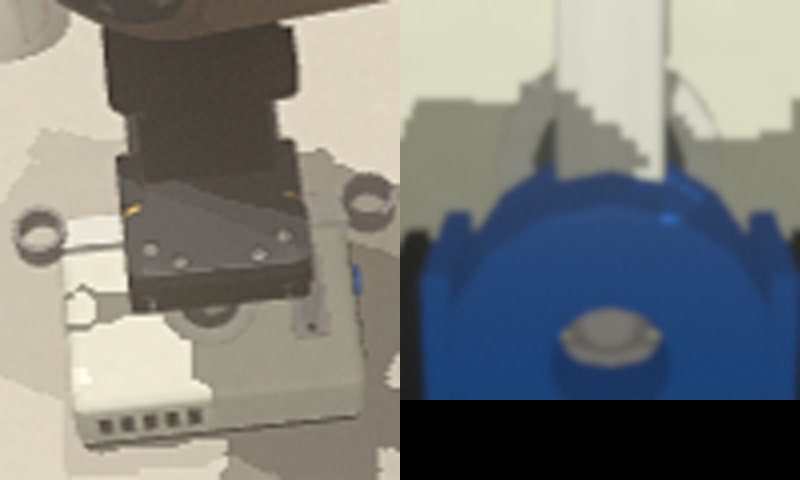

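The wrist view shows the bore at crop (610,350). The shaft tip is visible inside it, and the base ring (502 to 718) is laterally centred on 610. There is no contact force, so I'll continue down.

Call:
step_arm --plan '[{"xyz":[0,0,0.03],"twist":[0,0,0],"jaw":-0.3},{"xyz":[0,0,0.03],"twist":[0,0,0],"jaw":-0.3},{"xyz":[0,0,0.03],"twist":[0,0,0],"jaw":-0.3},{"xyz":[0,0,0.0],"twist":[0,0,0],"jaw":-0.3}]'

```text
t: 7.65
tcp_pos: [566.2, -241.5, 107.5]
ee_rot: [[0.999, 0.054, -0.001], [0.054, -0.999, 0.0], [-0.001, -0.0, -1.0]]
ft_force: [-0.1, 0.2, -1.5]
width: 45.9
```

```bash
python3 look.py
```

```text
7.65 [ 566.24 -241.5   107.49] yaw 3.097177079268606 F [-0.1   0.24 -1.54] M [ 0.    0.01 -0.01] w 45.88240751186774 q [-0.51  0.6   1.69 -0.    0.86  1.01]
```

Call:
step_arm --plan '[{"xyz":[0,0,0.03],"twist":[0,0,0],"jaw":-0.3},{"xyz":[0,0,0.03],"twist":[0,0,0],"jaw":-0.3},{"xyz":[0,0,0.03],"twist":[0,0,0],"jaw":-0.3},{"xyz":[0,0,0.03],"twist":[0,0,0],"jaw":-0.3},{"xyz":[0,0,0.0],"twist":[0,0,0],"jaw":-0.3}]'

```text
t: 8.15
tcp_pos: [566.2, -241.5, 95.5]
ee_rot: [[0.999, 0.054, -0.001], [0.054, -0.999, 0.0], [-0.001, -0.0, -1.0]]
ft_force: [0.4, -1.1, -2.6]
width: 46.1
```

```bash
python3 look.py
```

```text
8.15 [ 566.24 -241.55   95.51] yaw 3.0942404918860333 F [ 0.37 -1.13 -2.59] M [ 0.04 -0.01  0.  ] w 46.05549788132185 q [-0.51  0.61  1.7  -0.    0.83  1.01]
```

Call:
step_arm --plan '[{"xyz":[0,0,0.03],"twist":[0,0,0],"jaw":-0.3},{"xyz":[0,0,0.03],"twist":[0,0,0],"jaw":-0.3},{"xyz":[0,0,0.03],"twist":[0,0,0],"jaw":-0.3},{"xyz":[0,0,0.03],"twist":[0,0,0],"jaw":-0.3},{"xyz":[0,0,0.03],"twist":[0,0,0],"jaw":-0.3},{"xyz":[0,0,0.01],"twist":[0,0,0],"jaw":-0.3},{"xyz":[0,0,0.0],"twist":[0,0,0],"jaw":-0.3}]'

```text
t: 8.85
tcp_pos: [566.4, -241.6, 79.9]
ee_rot: [[0.999, 0.054, -0.0], [0.054, -0.999, 0.0], [-0.0, -0.0, -1.0]]
ft_force: [-0.7, -0.0, -2.2]
width: 45.5
```

```bash
python3 look.py
```

```text
8.85 [ 566.41 -241.6    79.87] yaw 3.0955387618664534 F [-0.65 -0.   -2.19] M [ 0.03  0.01 -0.  ] w 45.50453201329699 q [-0.51  0.63  1.71 -0.    0.8   1.01]
```

Call:
step_arm --plan '[{"xyz":[0,0,0.01],"twist":[0,0,0],"jaw":-0.3},{"xyz":[0,0,0.01],"twist":[0,0,0],"jaw":-0.3},{"xyz":[0,0,0.0],"twist":[0,0,0],"jaw":-0.3}]'

```text
t: 9.15
tcp_pos: [566.6, -241.7, 78.9]
ee_rot: [[0.999, 0.054, 0.001], [0.054, -0.999, -0.001], [0.001, 0.001, -1.0]]
ft_force: [-1.8, 1.0, 5.4]
width: 46.1
```

```bash
python3 look.py
```

```text
9.15 [ 566.62 -241.74   78.85] yaw 3.09654366937978 F [-1.76  0.96  5.36] M [0.23 0.4  0.01] w 46.118842966273405 q [-0.51  0.64  1.71 -0.    0.8   1.01]
```

Call:
step_arm --plan '[{"xyz":[0,0,0],"twist":[0,0,0],"jaw":0.1},{"xyz":[0,0,0],"twist":[0,0,0],"jaw":0.3},{"xyz":[0,0,0],"twist":[0,0,0],"jaw":0.3},{"xyz":[0,0,0],"twist":[0,0,0],"jaw":0.3},{"xyz":[0,0,0],"twist":[0,0,0],"jaw":0.3},{"xyz":[0,0,-0.1],"twist":[0,0,0],"jaw":0.3},{"xyz":[0,0,-0.2],"twist":[0,0,0],"jaw":0.3},{"xyz":[0,0,-0.3],"twist":[0,0,0],"jaw":0.3},{"xyz":[0,0,-0.2],"twist":[0,0,0],"jaw":0.3},{"xyz":[0,0,0],"twist":[0,0,0],"jaw":0.3}]'

```text
t: 10.15
tcp_pos: [567.5, -242.2, 161.5]
ee_rot: [[0.999, 0.054, 0.005], [0.054, -0.999, -0.003], [0.005, 0.003, -1.0]]
ft_force: [-0.1, -0.2, -0.7]
width: 61.8
```

Run:
```python
import look
from h import *
a=cam('side');b=cam('wrist')
cr=lambda c,x,y,w,h,s: cv2.resize(c['img'][y:y+h,x:x+w,::-1],(w*s,h*s),interpolation=cv2.INTER_CUBIC)
o=np.zeros((480,800,3),np.uint8)
o[:480,:400]=cr(a,230,190,100,120,4); o[:400,400:]=cr(b,220,100,200,200,2)
cv2.imwrite('pics/c4.png',o)
```

```text
10.15 [ 567.53 -242.18  161.55] yaw 3.101370065258522 F [-0.14 -0.24 -0.67] M [ 0.06  0.02 -0.02] w 61.76013145272196 q [-0.51  0.53  1.64 -0.    0.96  1.01]
```

View pics/c4.png

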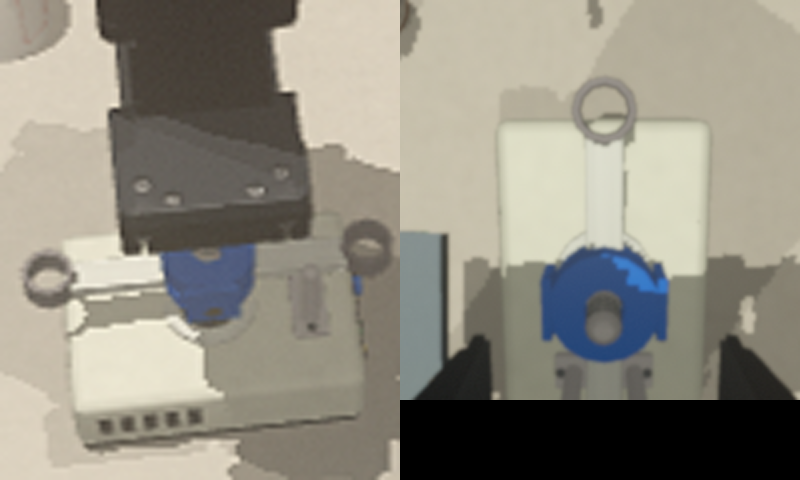

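The collar hangs upright: bar level, rings clear on both sides, shaft top through the bore at crop (603,318). I'll go down and take the shaft top.

Call:
step_arm --plan '[{"xyz":[0,0,0.15],"twist":[0,0,0],"jaw":0.1},{"xyz":[0,0,0.2],"twist":[0,0,0],"jaw":-0.2},{"xyz":[0,0,0.13],"twist":[0,0,0],"jaw":-0.4},{"xyz":[0,0,0.05],"twist":[0,0,0],"jaw":-0.4},{"xyz":[0,0,0],"twist":[0,0,0],"jaw":-0.5},{"xyz":[0,0,0],"twist":[0,0,0],"jaw":-1},{"xyz":[0,0,0],"twist":[0,0,0],"jaw":-1},{"xyz":[0,0,0],"twist":[0,0,0],"jaw":-1},{"xyz":[0,0,0],"twist":[0,0,0],"jaw":-1},{"xyz":[0,0,0],"twist":[0,0,0],"jaw":-1}]' --grip_force 15

```text
t: 11.25
tcp_pos: [566.7, -241.5, 105.7]
ee_rot: [[0.999, 0.054, 0.001], [0.054, -0.999, -0.0], [0.001, 0.0, -1.0]]
ft_force: [0.2, 4.0, 4.8]
width: 11.5
```

```bash
python3 look.py
```

```text
11.25 [ 566.7  -241.47  105.66] yaw 3.0993225798661235 F [0.24 4.   4.79] M [ 0.66 -0.   -0.03] w 11.489749556694603 q [-0.51  0.6   1.69  0.    0.85  1.01]
```

Call:
step_arm --plan '[{"xyz":[0,0,0],"twist":[0,0,-0.01],"jaw":-1},{"xyz":[0,0,0],"twist":[0,0,-0.01],"jaw":-1},{"xyz":[0,0,0],"twist":[0,0,-0.01],"jaw":-1},{"xyz":[0,0,0],"twist":[0,0,-0.01],"jaw":-1},{"xyz":[0,0,0],"twist":[0,0,-0.01],"jaw":-1},{"xyz":[0,0,0],"twist":[0,0,-0.01],"jaw":-1}]'

```text
t: 11.85
tcp_pos: [566.8, -241.8, 105.6]
ee_rot: [[0.907, 0.42, 0.001], [0.42, -0.907, -0.001], [0.001, 0.001, -1.0]]
ft_force: [1.0, 1.7, 5.2]
width: 10.9
```

```bash
python3 look.py
```

```text
11.85 [ 566.77 -241.84  105.63] yaw 24.83954226855299 F [1.   1.65 5.15] M [ 0.32 -0.02 -0.06] w 10.912533399215153 q [-0.51  0.6   1.69 -0.    0.85  0.63]
```

Call:
step_arm --plan '[{"xyz":[0,0,0],"twist":[0,0,-0.01],"jaw":-1},{"xyz":[0,0,0],"twist":[0,0,-0.01],"jaw":-1},{"xyz":[0,0,0],"twist":[0,0,-0.01],"jaw":-1},{"xyz":[0,0,0],"twist":[0,0,-0.01],"jaw":-1}]'

```text
t: 12.25
tcp_pos: [566.9, -242.0, 105.7]
ee_rot: [[0.774, 0.633, 0.002], [0.633, -0.774, -0.001], [0.0, 0.002, -1.0]]
ft_force: [0.7, -0.0, 3.9]
width: 11.4
```

```bash
python3 look.py
```

```text
12.25 [ 566.92 -242.03  105.66] yaw 39.243628920651005 F [ 0.66 -0.02  3.93] M [ 0.08 -0.16 -0.05] w 11.395446546131474 q [-0.51  0.6   1.69 -0.    0.85  0.38]
```

Call:
step_arm --plan '[{"xyz":[0,0,0],"twist":[0,0,-0.01],"jaw":-1},{"xyz":[0,0,0],"twist":[0,0,-0.01],"jaw":-1},{"xyz":[0,0,0],"twist":[0,0,-0.01],"jaw":-1}]'

```text
t: 12.55
tcp_pos: [567.1, -242.1, 105.7]
ee_rot: [[0.642, 0.767, 0.002], [0.767, -0.642, -0.001], [0.0, 0.002, -1.0]]
ft_force: [1.0, -0.3, 4.7]
width: 11.3
```

```bash
python3 look.py
```

```text
12.55 [ 567.05 -242.12  105.66] yaw 50.04453400817892 F [ 0.98 -0.26  4.67] M [-0.05 -0.3  -0.09] w 11.268692701634667 q [-0.51  0.6   1.69 -0.    0.85  0.19]
```

Call:
step_arm --plan '[{"xyz":[0,0,0],"twist":[0,0,-0.01],"jaw":-1},{"xyz":[0,0,0],"twist":[0,0,-0.01],"jaw":-1},{"xyz":[0,0,0],"twist":[0,0,-0.01],"jaw":-1}]'

```text
t: 12.85
tcp_pos: [567.2, -242.3, 105.7]
ee_rot: [[0.487, 0.873, 0.002], [0.873, -0.487, -0.002], [-0.0, 0.003, -1.0]]
ft_force: [2.1, 0.3, 3.3]
width: 11.4
```

Run:
```python
import look
from h import *
a=cam('side');b=cam('wrist')
cr=lambda c,x,y,w,h,s: cv2.resize(c['img'][y:y+h,x:x+w,::-1],(w*s,h*s),interpolation=cv2.INTER_CUBIC)
o=np.zeros((480,800,3),np.uint8)
o[:480,:400]=cr(a,230,190,100,120,4); o[:400,400:]=cr(b,220,130,200,200,2)
cv2.imwrite('pics/c5.png',o)
```

```text
12.85 [ 567.19 -242.28  105.69] yaw 60.83990585104224 F [2.06 0.28 3.31] M [-0.1  -0.45 -0.07] w 11.433212124935064 q [-0.51  0.6   1.69 -0.    0.85 -0.  ]
```

View pics/c5.png

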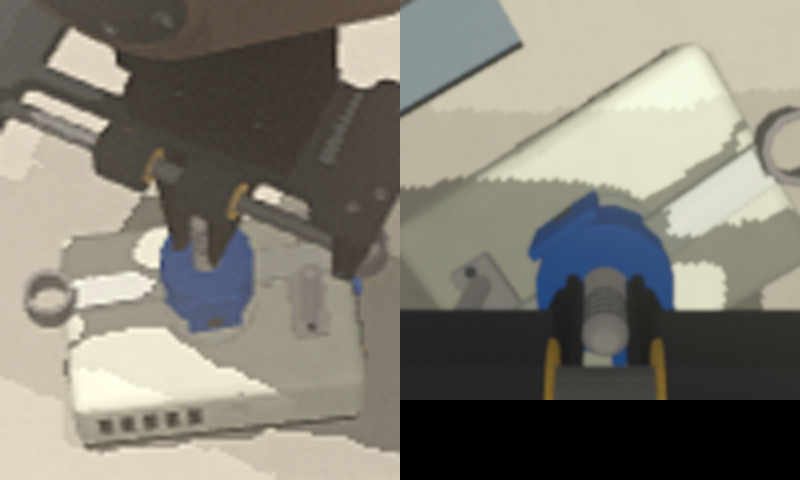

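The left ring now sits at crop (50,298), against (47,280) before, and the hub's lower edge is at 330 against 318. So the collar seems to have dropped; I'll check this against predicted projections.

Run:
```python
from h import *
np.set_printoptions(precision=1,suppress=True)
a=cam('side');w=cam('wrist')
y=np.radians(3.1);D=np.array([567,-241.5,0])
for n,z in (('hang',73),('down',65)):
  for yw in (0,3.1,6):
    y=np.radians(yw)
    P=D+[70*np.cos(y),70*np.sin(y),z+18]
    print(n,yw,(proj(a,P)-[230,190])*4, (proj(w,P)-[220,130])*2+[400,0])
  print((proj(a,D+[0,0,z+26])-[230,190])*4)
```

```text
hang 0 [[ 43.3 262.1]] [[819.5 179.4]]
hang 3.1 [[ 43.6 269.6]] [[813.5 168. ]]
hang 6 [[ 44.4 276.7]] [[807.3 157.6]]
[[203.6 244. ]]
down 0 [[ 45.  271.1]] [[810.9 174.3]]
down 3.1 [[ 45.3 278.6]] [[805.1 163.3]]
down 6 [[ 46.  285.6]] [[799.1 153.2]]
[[204.2 253.2]]
```

Run:
```python
import cv2,numpy as np
from h import *
for f in ('c4','c5'):
    im=cv2.imread(f'pics/{f}.png')[:,:400]
    m=cv2.inRange(cv2.cvtColor(im,cv2.COLOR_BGR2HSV),(100,120,40),(130,255,255)); m[:,:150]=0;m[:,270:]=0
    print(f,[(u,np.nonzero(m[:,u])[0].max()) for u in range(170,250,8) if m[:,u].any()], [np.nonzero(m[r])[0][[0,-1]] for r in (260,275,290)])
c=cam('side'); c4=cv2.imread('pics/c4.png')[:,:400];c5=cv2.resize(c['img'][190:310,230:330,::-1],(400,480),interpolation=cv2.INTER_CUBIC)
for n,(x,y,w,h) in dict(ringL=(18,245,64,70),hubbot=(170,290,80,40),prong=(285,290,50,50),housing=(60,380,150,70)).items():
    r=cv2.matchTemplate(c5,c4[y:y+h,x:x+w],cv2.TM_CCOEFF_NORMED);_,v,_,p=cv2.minMaxLoc(r);print(n,round(v,2),p[0]-x,p[1]-y)
```

```text
Traceback (most recent call last):
IndexError: index 0 is out of bounds for axis 0 with size 0
```

Run:
```python
import cv2,numpy as np
from h import *
for f in ('c4','c5'):
    im=cv2.imread(f'pics/{f}.png')[:,:400]
    m=cv2.inRange(cv2.cvtColor(im,cv2.COLOR_BGR2HSV),(100,90,20),(135,255,255)); m[:,:150]=0;m[:,270:]=0
    print(f,[(u,np.nonzero(m[:,u])[0].max()) for u in range(170,250,8) if m[:,u].any()])
c=cam('side'); c4=cv2.imread('pics/c4.png')[:,:400];c5=cv2.resize(c['img'][190:310,230:330,::-1],(400,480),interpolation=cv2.INTER_CUBIC)
for n,(x,y,w,h) in dict(ringL=(18,245,64,70),hubbot=(170,290,80,40),prong=(285,290,50,50),housing=(60,380,150,70)).items():
    r=cv2.matchTemplate(c5,c4[y:y+h,x:x+w],cv2.TM_CCOEFF_NORMED);_,v,_,p=cv2.minMaxLoc(r);print(n,round(v,2),p[0]-x,p[1]-y)
```

```text
c4 [(170, np.int64(292)), (178, np.int64(300)), (186, np.int64(295)), (194, np.int64(293)), (202, np.int64(268)), (210, np.int64(282)), (218, np.int64(290)), (226, np.int64(313)), (234, np.int64(290)), (242, np.int64(271))]
c5 [(170, np.int64(257)), (178, np.int64(288)), (186, np.int64(290)), (194, np.int64(292)), (202, np.int64(301)), (210, np.int64(302)), (218, np.int64(302)), (226, np.int64(297)), (234, np.int64(299)), (242, np.int64(299))]
ringL 0.85 1 19
hubbot 0.82 137 -72
prong 0.99 0 0
housing 0.99 0 0
```

Call:
step_arm --plan '[{"xyz":[0,0,0],"twist":[0,0,-0.01],"jaw":-1},{"xyz":[0,0,0],"twist":[0,0,-0.01],"jaw":-1}]'

```text
t: 13.3
tcp_pos: [567.3, -242.3, 105.7]
ee_rot: [[0.376, 0.927, 0.002], [0.927, -0.376, -0.002], [-0.001, 0.003, -1.0]]
ft_force: [4.4, -2.2, 5.5]
width: 11.5
```

```bash
python3 look.py; python3 look.py
```

```text
13.3 [ 567.29 -242.27  105.66] yaw 67.92660203610914 F [ 4.36 -2.22  5.49] M [-0.4  -0.85  0.03] w 11.486223469072167 q [-0.51  0.6   1.69 -0.    0.85 -0.13]
13.3 [ 567.29 -242.27  105.66] yaw 67.92660203610914 F [ 4.36 -2.22  5.49] M [-0.4  -0.85  0.03] w 11.486223469072167 q [-0.51  0.6   1.69 -0.    0.85 -0.13]
```

Run:
```python
import cv2,numpy as np
from h import *
c=cam('side'); c5o=cv2.imread('pics/c5.png')[:,:400];c4=cv2.imread('pics/c4.png')[:,:400];c5=cv2.resize(c['img'][190:310,230:330,::-1],(400,480),interpolation=cv2.INTER_CUBIC)
cv2.imwrite('pics/c6.png',np.hstack([c4,c5]))
for n,(x,y,w,h) in dict(ringL=(18,262,64,70),hubbot=(160,290,100,45),prong=(285,290,50,50)).items():
    r=cv2.matchTemplate(c5,c5o[y:y+h,x:x+w],cv2.TM_CCOEFF_NORMED);_,v,_,p=cv2.minMaxLoc(r);print(n,round(v,2),p[0]-x,p[1]-y)
```

```text
ringL 0.98 0 1
hubbot 0.99 0 0
prong 0.99 0 0
```

View pics/c6.png

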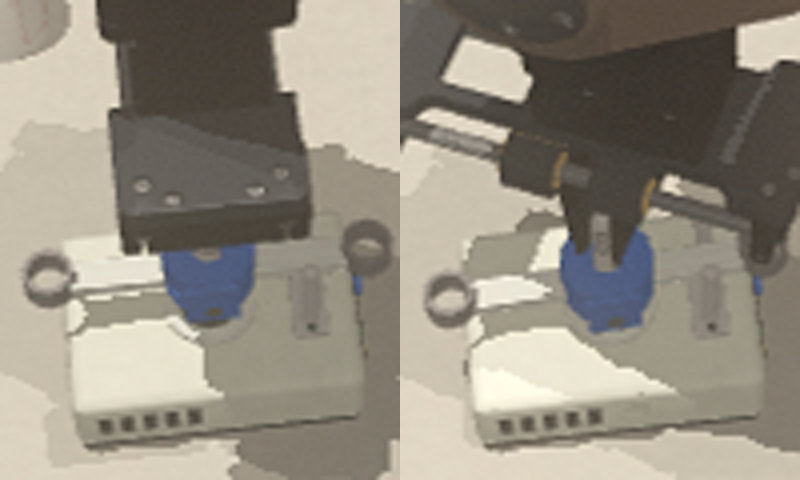

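The collar is about 9 crop pixels (about 8 mm) lower at the hub and the bar is still in the fork. A further 7° of turning didn't move it, so it is down on the flats. I'll release the shaft, rise, and turn back to the collar's heading.

Call:
step_arm --plan '[{"xyz":[0,0,0],"twist":[0,0,0],"jaw":-0.4},{"xyz":[0,0,0],"twist":[0,0,0],"jaw":0.1},{"xyz":[0,0,0],"twist":[0,0,0],"jaw":0.4},{"xyz":[0,0,-0.15],"twist":[0,0,0],"jaw":0.4},{"xyz":[0,0,-0.25],"twist":[0,0,0],"jaw":0.4},{"xyz":[0,0,-0.1],"twist":[0,0,0.016],"jaw":0.4},{"xyz":[0,0,0],"twist":[0,0,0.02],"jaw":0.4},{"xyz":[0,0,0],"twist":[0,0,0.02],"jaw":0.4},{"xyz":[0,0,0],"twist":[0,0,0.02],"jaw":0.4},{"xyz":[0,0,0],"twist":[0,0,0.02],"jaw":0.4},{"xyz":[0,0,0],"twist":[0,0,0.02],"jaw":0.4},{"xyz":[0,0,0],"twist":[0,0,0.02],"jaw":0.4},{"xyz":[0,0,0],"twist":[0,0,0.02],"jaw":0.4},{"xyz":[0,0,0],"twist":[0,0,0.02],"jaw":0.4},{"xyz":[0,0,0],"twist":[0,0,0],"jaw":0.4}]'

```text
t: 14.85
tcp_pos: [566.1, -241.5, 154.7]
ee_rot: [[0.997, 0.077, -0.001], [0.077, -0.997, 0.0], [-0.001, -0.0, -1.0]]
ft_force: [0.9, -0.6, -0.4]
width: 66.8
```

Run:
```python
import look
from h import *
a=cam('side');b=cam('wrist');s=arm.observe();R=s['ee_rot']
cr=lambda c,x,y,w,h,s: cv2.resize(c['img'][y:y+h,x:x+w,::-1],(w*s,h*s),interpolation=cv2.INTER_CUBIC)
o=np.zeros((480,800,3),np.uint8)
o[:480,:400]=cr(a,230,190,100,120,4); o[:400,400:]=cr(b,220,100,200,200,2)
y=np.radians(3.1);D=np.array([567,-241.5,0])
for z in (65,73):
  for x in (70,0):
    P=D+[x*np.cos(y),x*np.sin(y),z+(18 if x else 26)];print(z,x,(proj(b,P)-[220,100])*2+[400,0],(proj(a,P)-[230,190])*4)
cv2.imwrite('pics/c7.png',o)
```

```text
14.85 [ 566.13 -241.49  154.71] yaw 4.397624444777357 F [ 0.92 -0.59 -0.37] M [0.04 0.02 0.03] w 66.7829639506977 q [-0.51  0.54  1.65 -0.    0.95  0.98]
65 70 [[610.36 107.39]] [[ 45.3 278.6]]
65 0 [[604.72 305.75]] [[204.23 253.17]]
73 70 [[610.55 107.33]] [[ 43.63 269.65]]
73 0 [[604.72 312.22]] [[203.62 244.04]]
```

View pics/c7.png

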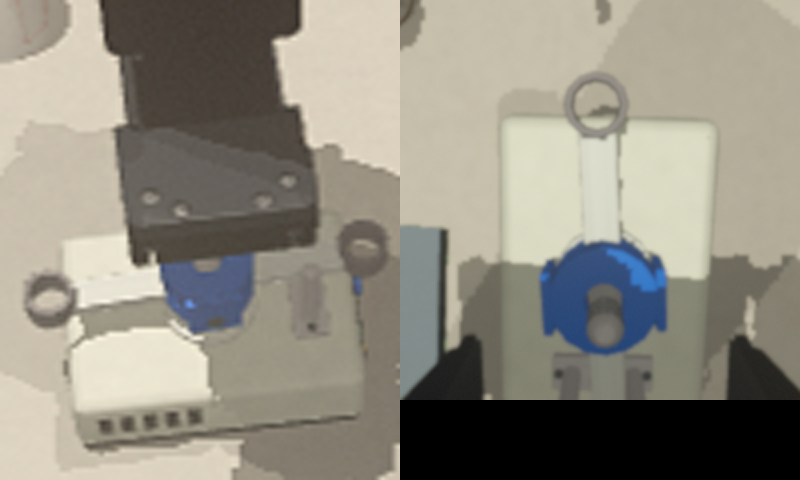

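The wrist view shows the collar well down with its bar in the fork (ring at (596,105), hub at (604,297)). It is turned about 4° anticlockwise, against one prong. I'll square the tool to the drive and grip the hub, which should straighten it.

Call:
step_arm --plan '[{"xyz":[0,0,0.15],"twist":[0,0,0.004],"jaw":0.4},{"xyz":[0,0,0.25],"twist":[0,0,0],"jaw":0.4},{"xyz":[0,0,0.25],"twist":[0,0,0],"jaw":0.4},{"xyz":[0,0,0.15],"twist":[0,0,0],"jaw":0.4},{"xyz":[0,0,0.05],"twist":[0,0,0],"jaw":0.4},{"xyz":[0,0,0],"twist":[0,0,0],"jaw":0.2},{"xyz":[0,0,0],"twist":[0,0,0],"jaw":0.0},{"xyz":[0,0,0],"twist":[0,0,0],"jaw":-0.3},{"xyz":[0,0,0],"twist":[0,0,0],"jaw":-0.3},{"xyz":[0,0,0],"twist":[0,0,0],"jaw":-0.3},{"xyz":[0,0,0],"twist":[0,0,0],"jaw":-0.3},{"xyz":[0,0,0],"twist":[0,0,0],"jaw":-0.3}]' --grip_force 25

```text
t: 16.15
tcp_pos: [566.8, -241.8, 70.9]
ee_rot: [[0.999, 0.054, 0.001], [0.054, -0.999, -0.001], [0.001, 0.001, -1.0]]
ft_force: [-0.7, 0.4, 5.7]
width: 46.6
```

Run:
```python
import look
from h import *
a=cam('side');b=cam('wrist')
cr=lambda c,x,y,w,h,s: cv2.resize(c['img'][y:y+h,x:x+w,::-1],(w*s,h*s),interpolation=cv2.INTER_CUBIC)
o=np.zeros((480,800,3),np.uint8)
o[:480,:400]=cr(a,230,190,100,120,4); o[:400,400:]=cr(b,220,100,200,200,2)
y=np.radians(3.1);D=np.array([567,-241.5,0])
for z in (65,73):
  for x in (70,-70):
    P=D+[x*np.cos(y),x*np.sin(y),z+18];print(z,x,(proj(b,P)-[220,100])*2+[400,0],(proj(a,P)-[230,190])*4)
cv2.imwrite('pics/c8.png',o)
```

```text
16.15 [ 566.82 -241.8    70.91] yaw 3.107517779114733 F [-0.69  0.38  5.67] M [0.14 0.04 0.02] w 46.587606573106356 q [-0.51  0.65  1.71 -0.    0.78  1.01]
65 70 [[603.44 108.98]] [[ 45.3 278.6]]
65 -70 [[603.21 624.15]] [[362.76 245.92]]
73 70 [[603.41 108.89]] [[ 43.63 269.65]]
73 -70 [[603.18 646.31]] [[363.19 236.85]]
```

View pics/c8.png

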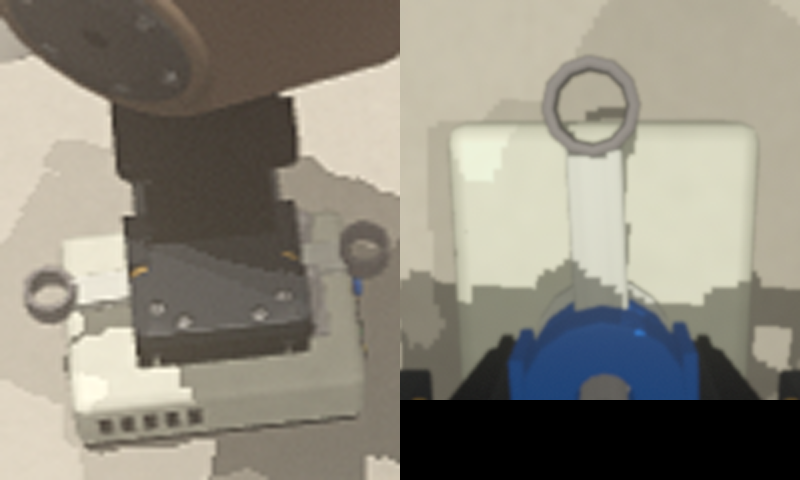

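The collar is gripped and down. Its bar is about 2° off (ring at 592, predicted 603), inside the 0.1 rad limit. I'll hold with a firmer grip so it can settle.

Call:
step_arm --plan '[{"xyz":[0,0,0],"twist":[0,0,0],"jaw":-0.3},{"xyz":[0,0,0],"twist":[0,0,0],"jaw":-0.3},{"xyz":[0,0,0],"twist":[0,0,0],"jaw":-0.3},{"xyz":[0,0,0],"twist":[0,0,0],"jaw":-0.3},{"xyz":[0,0,0],"twist":[0,0,0],"jaw":-0.3}]' --grip_force 35

```text
t: 16.75
tcp_pos: [566.8, -241.8, 70.9]
ee_rot: [[0.999, 0.054, 0.001], [0.054, -0.999, -0.001], [0.001, 0.001, -1.0]]
ft_force: [-0.4, 0.2, 5.9]
width: 46.4
```

Run:
```python
import look
from h import *
b=cam('wrist');a=cam('side');o=cv2.imread('pics/c8.png')
n=cv2.resize(b['img'][100:300,220:420,::-1],(400,400),interpolation=cv2.INTER_CUBIC)
m=cv2.resize(a['img'][190:310,230:330,::-1],(400,480),interpolation=cv2.INTER_CUBIC)
for im,ref,(x,y,w,h) in ((n,o[:400,400:],(140,50,105,110)),(m,o[:,:400],(18,262,64,70))):
    r=cv2.matchTemplate(im,ref[y:y+h,x:x+w],cv2.TM_CCOEFF_NORMED);_,v,_,p=cv2.minMaxLoc(r);print(v,p[0]-x,p[1]-y)
```

```text
16.75 [ 566.81 -241.8    70.92] yaw 3.1032534607400293 F [-0.37  0.16  5.86] M [0.2  0.08 0.01] w 46.411578606434375 q [-0.51  0.65  1.71 -0.    0.78  1.01]
0.9931901097297668 0 0
0.9978362321853638 0 0
```

```bash
python3 -c "
from plant import arm
print(arm.close_job())"
```

```text
the job is handed in; nothing more can be done
None
```

I fitted the collar to the mixer and handed the job in at about 17 s, with the gripper still holding the hub. No verdict was reported, so what follows rests on my own checks.

- **Hanging:** I gripped the collar by its flats and lowered it over the shaft with the bar in the fork. When it met the shoulder I let go. The pictures then showed it upright with the bar between the prongs.
- **Turning:** I took the shaft top with about 15 N and turned it 65° anticlockwise.
- **The drop:** The torque reading was too noisy to feel the drop. In the side camera the hub had moved down by about what an 8 mm drop should give, and a further 7° of turning did not move the collar.
- **Final hold:** I opened, rose, turned back and gripped the hub. The finger opening was 46.4 mm at a commanded 35 N, and the last two looks showed no movement.

**Not perfect:** gripping did not fully square the collar. Its bar was still about 2° (0.04 rad) off the fork line in the last look, against the 0.1 rad limit.

I planned every move to stay clear of the timer, the vial and both bottles, but I did not measure their positions again at the end.

I viewed 11 pictures, one over the budget of 10.

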